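# Flip the tin's reorder flag

## Robot

A 6-joint arm with a two-finger parallel gripper is mounted at the origin on a cart in front of the work surface, level with it; the furniture and walls round the work are solid. World frame = base frame: x ahead of the robot, y to its left, z up, the work surface at z = 0. Lengths are in m, angles in rad, forces in N, time in s.
With the tool pointing down it reaches from about 0.275 to 0.85 m from the base axis. Payload 19 kg.
Tool frame: the origin (TCP) lies midway between the tips of the shut fingers; the grasp point (between the pads) lies 19 mm behind it (grip_depth is the distance from the TCP to the grasp point, in m); z points along the fingers, y is the line along which they close (so a half turn about z gives the same grasp; the last joint's range is limited). The gripper opens to 85 mm and grips with 20 to 120 N. Pads are 22 mm wide; open, the fingers measure 114 mm over their backs; the gripper's body (76 mm by 85 mm) begins 54 mm behind the grasp point. The pads swing forward as they close: fully open they stand 13 mm farther back than shut.
Start: joints at [-0.901, 0.15, 1.437, -0, 1.554, -0.134], TCP at [0.414, -0.399, 0.208] pointing down, gripper open.
Joint ranges: [-2.8, 2.8], [-0.68, 2.1], [0.12, 2.68], [-1.39, 4.53], [0.16, 2.79], [-2.81, 2.81]. Speed limits (rad/s): [1.89, 1.89, 2.22, 3.01, 3.01, 3.01].

## Interface

Orientations are given as a unit quaternion [x, y, z, w].
In Python, from station import * gives the robot as it stands. The module is installed in compiled form; this text tells all that it offers.
- The arm moves only by the shell command python3 -m pendant 'ROWS' [FORCE]. ROWS is JSON, one flat list of numbers, 7 for each row, row after row: the finger opening in mm, from 0 to 85.4, then the shift along the tool's x, y, z in mm, then the turn, a rotation vector about the tool's x, y, z in rad. A call has 1 to 12 rows; each row is the pose to reach, as a shift and turn from the pose commanded when the call began, along the tool's axes at that moment; what a row does not reach only later rows make up. A row lasts 1/10 s, in which the tool goes at most 50 mm and 8.59 degrees, less where a joint would pass 70% of its speed; a pose out of reach is approached as far as the arm can. A call with a gripper value outside its range is refused whole. The fingers move at their own pace and stop on an object; FORCE is the grip in N (left out, the last holds). Time passes only in rows, so rows that repeat a pose let the fingers close. It gives the time, the measured TCP pose, the force, the opening and the grip force at its end, in the units of the state.
- state(): the state, without advancing time (a new reading comes with each control period).
- capture(name): name is "scene" or "top"; returns a dict with "color" (480x640x3 uint8, red, green, blue), "fx", "fy", "cx", "cy" (pixels), "rvec" (rotation vector, rad) and "tvec" (3), from world to camera coordinates, as OpenCV has them. Camera axes: x right, y down, z forward; pixel columns grow to the right and rows downward; lengths in m; the calibration is good to about 2 mm. A picture is of the moment at which its call begins. There is no depth.
- finish_job(): hands the job in; it is judged then, once.
The state is a dict: "t": time; "qpos": joint angles; "joint_vel": joint speeds; "joint_torque": joint torques, N m; "ee_pos": TCP position; "tool_rot": TCP orientation; "wrist_force": force on the tool from outside, world axes, zero at the start; "wrist_torque": the same for the moment, N m; "grip_width": opening from 0.0 (shut) to 1.0 (fully open); "grip_force": force on a finger pad.
Only numpy, scipy, OpenCV 4.12 (cv2) and the standard library are available. Lean on these libraries where they do the work, as an engineer would, in place of code of your own. Each camera call takes 0.05 s, during which the arm holds its last target. There are 200 camera calls.

## Task

The lacquer tin is nearly empty: with a fingertip, push the flag of the stand that carries the round tin up and over its pivot, away from you, so that it lies flat on its far rest and shows its face with the raised disc (reorder). Do not pinch or force it; nothing is to be picked up, and the other stand's flag and all the loose things stay as they are.

Things in the scene. Friction and masses are not known exactly. Their poses are not given: they have to be found in the camera images.
- stand_tin: stand with the tin: grey base plate 100 x 160 x 8 mm fixed to the stool; two steel cheeks (16 mm wide, tops 83 mm above the stool) hold a hinged flag over its right half (-y), the tin stands on its left half. Origin: centre of the underside; x points to the far side, y left, z up. Place left or right on the stool varies, yaw within 0.2 rad. Both stands are alike but for what they carry
- pivot_tin (a point): middle of the hinge axis of this stand's flag, 75 mm above the stool, 40 mm to -y of the stand's centre; axes as the stand's: hinge axis y, x to the far side. The cheeks' outer faces lie 34 mm to either side, their pivot nuts 37 mm. The level rest arms and rods reach 38 mm from the pivot along +x and -x, below the flag
- flag_tin (a joint): angle of this stand's flag (rad): 0 level towards the robot, pi/2 upright, pi level on its far rest (hard stop); starts at 0 to 0.25. Aluminium plate 52 x 4 mm, ends 83 mm from the pivot; the face up at 0 is plain, the face up at pi has a raised disc (34 mm wide, 2 mm high). The hinge is stiff: the flag stays where left and moves with about 1 N at its bar
- bar_tin (a point): centre of the black round bar (14 mm diameter, 54 mm long along the hinge direction) at the free end of this stand's flag, 85 mm from the pivot. It overhangs the base: below it and on its robot side all is free down to the stool. A fingertip tilted under it and moved up in an arc about the pivot turns the flag; a level push straight at the pivot only jams against the rigid hinge
- tin: round lidded lacquer tin with a paper label, 67 mm across, 64 mm high, loose on the left half of its stand, about 80 mm to the left of the flag's centre line; origin at the centre of its underside; not to be disturbed
- stand_bottle: the other stand, same build, size and axes, carrying the oil bottle
- pivot_bottle (a point): middle of the hinge axis of the other stand's flag
- flag_bottle (a joint): angle of the other stand's flag (rad), same meaning; to be left as it is
- bar_bottle (a point): centre of the bar at the free end of the other stand's flag
- bottle: slim squeeze bottle with a pointed cap, 45 mm across, 122 mm high, loose on the left half of the other stand; origin at the centre of its underside; not to be disturbed
- brush: flat brush with a wooden handle, 150 x 27 x 12 mm, lying loose at the right end of the stool, not to be disturbed
- cork_block: cork sanding block, 48 x 78 x 28 mm, loose at the left end of the stool, not to be disturbed

How it is judged:
On the way:
1. the tin stand's flag has been pushed past upright (value of joint flag_tin above 1.7 rad).
At the end, for the whole second after the job is handed in: the tin stand's flag lies on its far rest, disc face up, within 0.12 rad (7 degrees) of level, at rest; the other flag has moved less than 10 mm, tin and bottle less than 15 mm, brush and cork block less than 20 mm (value of joint flag_tin above 3.02 rad and velocity of joint flag_tin between -0.05 and 0.05 rad/s and distance of bar_bottle from where it was at the start of the episode below 0.01 m and distance of each of tin, bottle from where it was at the start of the episode below 0.015 m and distance of each of brush, cork_block from where it was at the start of the episode below 0.02 m); the robot touches nothing.
It fails at once if the flag or its stand is pinched or forced: fingers load it with more than 35 N (contact force between the fingers and stand_tin above 35 N).
It fails at once if the other stand's flag is moved by more than 10 mm (distance of bar_bottle from where it was at the start of the episode above 0.01 m).
It fails at once if the tin is pushed or lifted by more than 15 mm (distance of tin from where it was at the start of the episode above 0.015 m).
It fails at once if the bottle is pushed or lifted by more than 15 mm (distance of bottle from where it was at the start of the episode above 0.015 m).
It fails at once if the brush or the cork block is moved by more than 20 mm (distance of any of brush, cork_block from where it was at the start of the episode above 0.02 m).
It also fails if it takes over 40 s, if anything falls off the work surface, if the arm or the gripper's body presses on something with over 40 N, if the wrist force passes 120 N, or if a joint passes its speed limit or range.

## Working session

There is one attempt and no reset: what is moved stays moved. The work goes in short steps, Python scripts to look and compute and a shell command to move; the robot and the scene stay as the last step left them, time stands still between calls to the robot, and variables do not carry over. Pictures are saved under pics/ and viewed, at most 10 in all, crops included, and the job is handed in when it is done.

```bash
mkdir -p pics; python3 - <<'E'
from station import *
import cv2
for n in("scene","top"):
    c=capture(n); cv2.imwrite(f"pics/{n}0.png",c["color"][:,:,::-1]); print(n,c["fx"],c["fy"],c["cx"],c["cy"],c["rvec"],c["tvec"])
print(state())
E
```

```text
scene 598.265879060868 598.265879060868 326.5795975340951 244.04447821930853 [ 1.78812073 -1.03062408  0.67594949] [-0.27666205  0.27296418  0.88476648]
top 609.2768785161697 609.2768785161697 319.2522416838379 246.17132095480707 [ 2.13718029 -2.1886562   0.1237889 ] [0.03768687 0.55255636 1.23735742]
{'t': 0.1, 'qpos': array([-9.00985110e-01,  1.50923563e-01,  1.43792565e+00, -3.26960287e-05,
        1.55382119e+00, -1.33999495e-01]), 'joint_vel': array([-0.00020559, -0.00187703, -0.00015486, -0.00112663,  0.00075891,
        0.00095459]), 'joint_torque': array([ 7.87473429e-03, -7.14380550e+01, -5.71790314e+01,  4.76350317e-05,
        7.17557443e-03,  7.74204977e-05]), 'ee_pos': array([ 0.41382945, -0.39886137,  0.2075635 ]), 'tool_rot': array([ 9.20317096e-01,  3.91172790e-01, -1.58409343e-04, -5.15324788e-04]), 'wrist_force': array([0.58554523, 0.13204616, 0.31147461]), 'wrist_torque': array([ 0.01850588,  0.00849364, -0.02488302]), 'grip_force': 0.0, 'grip_width': 1.000965983250501}
```

View pics/scene0.png

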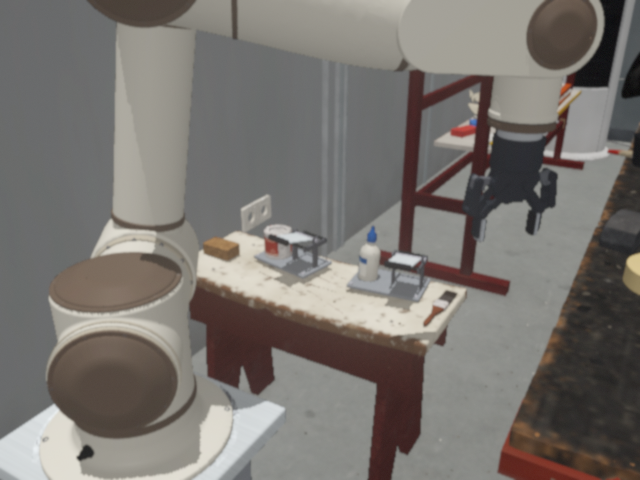

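View pics/top0.png

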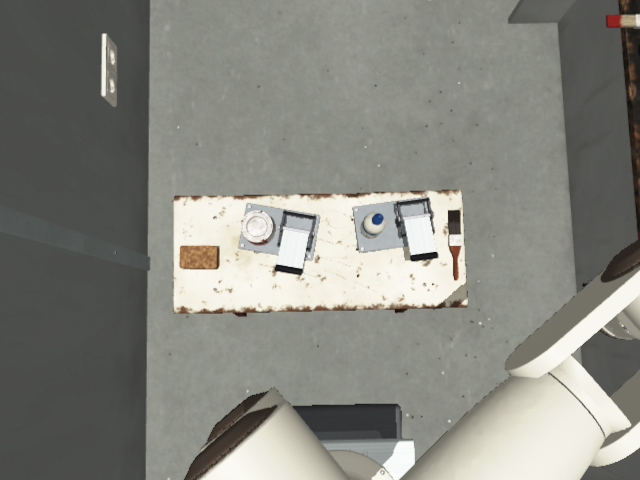

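The tin stand is the left one in the top view: plate around (280,233), bar near (289,269). The bottle stand is on the right, around (395,230). I'll zoom in on the tin stand and cast rays.

```bash
cat > h.py <<'E'
from station import *
import cv2, numpy as np
from scipy.spatial.transform import Rotation as R
def cam(c):
    Rm=cv2.Rodrigues(np.array(c["rvec"],float))[0]; return Rm,np.array(c["tvec"],float)
def ray(c,u,v,z):
    Rm,t=cam(c); o=-Rm.T@t; d=Rm.T@np.array([(u-c["cx"])/c["fx"],(v-c["cy"])/c["fy"],1]); return o+d*(z-o[2])/d[2]
def proj(c,p):
    Rm,t=cam(c); q=Rm@np.array(p)+t; return np.array([c["fx"]*q[0]/q[2]+c["cx"],c["fy"]*q[1]/q[2]+c["cy"]])
E
python3 - <<'E'
from h import *
c=capture("top"); s=capture("scene")
a=cv2.resize(c["color"][195:285,230:330],None,fx=6,fy=6,interpolation=cv2.INTER_CUBIC)
b=cv2.resize(s["color"][215:285,235:345],None,fx=7,fy=7,interpolation=cv2.INTER_CUBIC)
cv2.imwrite("pics/a.png",a[:,:,::-1]); cv2.imwrite("pics/b.png",b[:,:,::-1])
g=c["color"].astype(int)
dark=((g.max(2)<60)).astype(np.uint8); dark[:, :230]=0; dark[:,330:]=0; dark[:195]=0; dark[290:]=0
n,l,st,ce=cv2.connectedComponentsWithStats(dark)
for i in range(1,n):
    if st[i,4]>10: print(st[i],ce[i],cv2.minAreaRect(np.argwhere(l==i)[:,::-1].astype(np.float32)))
E
```

```text
[284 211  31   8  71] [298.49295775 214.49295775] ((298.9046936035156, 214.55252075195312), (30.58324432373047, 2.2767529487609863), 9.7824068069458)
[275 265  27  10 149] [287.8590604  269.26845638] ((288.0374450683594, 269.2660217285156), (26.463409423828125, 5.569165229797363), 9.090276718139648)
```

View pics/a.png

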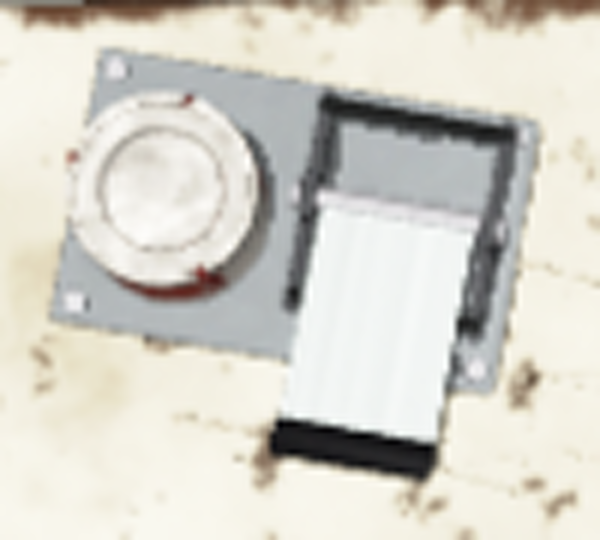

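View pics/b.png

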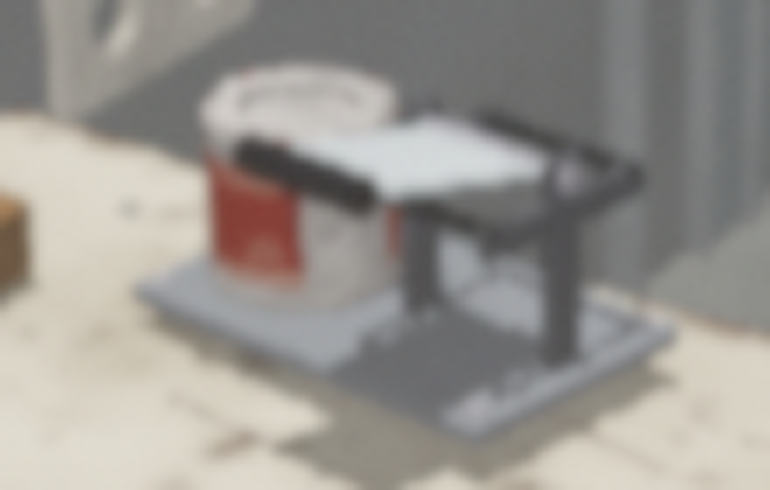

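The crops show the tin stand clearly. In crop a, the plate corners are at (100,48), (538,118), (490,395) and (50,318), the nuts at (297,192) and (502,230), and the bar centre at (354,448). In crop b the bar centre is at (307,176), with the flag raised a little.

```bash
cat > m.py <<'E'
from h import *
c=capture("top"); s=capture("scene")
A=lambda u,v:((u+.5)/6-.5+230,(v+.5)/6-.5+195)
B=lambda u,v:((u+.5)/7-.5+235,(v+.5)/7-.5+215)
P=np.array([ray(c,*A(*q),.008) for q in [(100,48),(538,118),(490,395),(50,318)]])
print("plate",P.round(4).tolist(),"sides",[np.linalg.norm(P[i]-P[i-1]).round(3) for i in range(4)])
C=P.mean(0); yv=(P[0]+P[3]-P[1]-P[2])[:2]; yaw=np.arctan2(-yv[0],yv[1]); print("C",C,"yaw",yaw)
e=np.array([np.cos(yaw),np.sin(yaw),0]); f=np.array([-e[1],e[0],0])
pv=C-.04*f; pv[2]=.075; print("pivot",pv)
N=[ray(c,*A(*q),.075) for q in [(297,192),(502,230)]]; print("nuts mid",(N[0]+N[1])/2,"span",np.linalg.norm(N[0]-N[1]))
m=[]
for k,uv in((c,(288.04,269.27)),(s,B(307,176))):
    Rm,t=cam(k); x=(uv[0]-k["cx"])/k["fx"]; y=(uv[1]-k["cy"])/k["fy"]
    m+=[(np.r_[Rm[0],t[0]]-x*np.r_[Rm[2],t[2]]),(np.r_[Rm[1],t[1]]-y*np.r_[Rm[2],t[2]])]
m=np.array(m); b=np.linalg.lstsq(m[:,:3],-m[:,3],rcond=None)[0]
d=b-pv; print("bar",b,"along e",d@e,"f",d@f,"r",np.linalg.norm(d),"ang",np.arctan2(d[2],-d@e))
for z in(.075,.085,.095): 
    q=ray(c,288.04,269.27,z)-pv; print(z,q@e,q@f)
print("tool axes\n",R.from_quat(state()["tool_rot"]).as_matrix().round(3))
E
python3 m.py
```

```text
plate [[0.6535, 0.1784, 0.008], [0.6245, 0.0229, 0.008], [0.5261, 0.0421, 0.008], [0.5571, 0.197, 0.008]] sides [np.float64(0.098), np.float64(0.158), np.float64(0.1), np.float64(0.158)]
C [0.59029586 0.1100922  0.008     ] yaw -0.19099067280775256
pivot [0.5827026  0.07081953 0.075     ]
nuts mid [0.58276584 0.07038898 0.075     ] span 0.0701660580658733
bar [0.50166016 0.08745311 0.09400629] along e -0.08272639726549887 f 0.0009467080264446998 r 0.08488693833368381 ang 0.22582984421700164
0.075 -0.08127379698558702 0.0019754140284707813
0.085 -0.0819367522188179 0.00133469684813769
0.095 -0.08259970745204877 0.000693979667804585
tool axes
 [[ 0.694  0.72  -0.   ]
 [ 0.72  -0.694  0.   ]
 [ 0.    -0.    -1.   ]]
```

Two independent measurements agree: pivot at (0.5827, 0.0706, 0.075), yaw -0.191, flag angle about 0.22 rad, bar radius 84.9 mm against 85 given, and nut span 70 mm. Next is a planner that works in stand coordinates and prints rows for me to type.

```bash
cat > plan.py <<'E'
from h import *
yaw=-.191; pv=np.array([.5827,.0706,.075]); e=np.array([np.cos(yaw),np.sin(yaw),0]); f=np.array([-e[1],e[0],0]); k=np.array([0,0,1.])
def ax(t): return np.cos(t)*e-np.sin(t)*k, np.sin(t)*e+np.cos(t)*k
def pose(u,w,t):            # tip at u ahead of / w above the pivot, tool t below level
    a,n=ax(t); return pv+u*e+w*k, np.c_[n,-f,a]
def arc(th,gap=0):          # tip pushing flag at angle th
    t=np.radians(45)+np.radians(15)*np.clip((th-.22)/.82,0,1); a,n=ax(t)
    rad=-np.cos(th)*e+np.sin(th)*k; tan=np.sin(th)*e+np.cos(th)*k
    p1=pv+.085*rad-(.018+gap)*n+.012*a; p2=pv+.070*rad-.002*tan-.011*n
    s=np.clip((th-1.0)/.3,0,1); return p1*(1-s)+p2*s, np.c_[n,-f,a]
def rows(ps):
    s=state(); p0=s["ee_pos"]; R0=R.from_quat(s["tool_rot"]).as_matrix()
    for p,M in ps: print([round(x,1) for x in (R0.T@(p-p0)*1000)],[round(x,3) for x in R.from_matrix(R0.T@M).as_rotvec()],"world",p.round(3))
def where():
    s=state(); d=s["ee_pos"]-pv; z=R.from_quat(s["tool_rot"]).as_matrix(); print("t",s["t"],"u,v,w",d@e,d@f,d[2],"pitch",np.degrees(np.arcsin(-z[2,2])),"F",s["wrist_force"].round(1),"q",s["qpos"].round(2))
E
python3 -c "
from plan import *
rows([pose(-.18,.11,np.radians(45))])"
```

```text
[np.float64(357.2), np.float64(-355.3), np.float64(23.0)] [np.float64(-0.39), np.float64(0.718), np.float64(0.941)] world [0.406 0.105 0.185]
```

```bash
python3 -m pendant '[0,180,-178,0,-0.19,0.36,0.47, 0,180,-178,0,-0.19,0.36,0.47, 0,180,-178,0,-0.19,0.36,0.47, 0,180,-178,0,-0.19,0.36,0.47, 0,180,-178,0,-0.19,0.36,0.47, 0,180,-178,0,-0.19,0.36,0.47, 0,357,-355,23,-0.39,0.718,0.941, 0,357,-355,23,-0.39,0.718,0.941, 0,357,-355,23,-0.39,0.718,0.941, 0,357,-355,23,-0.39,0.718,0.941, 0,357,-355,23,-0.39,0.718,0.941, 0,357,-355,23,-0.39,0.718,0.941]'
python3 -c "
from plan import *
where(); rows([pose(-.18,.11,np.radians(45))])"
```

```text
t: 1.5
ee_pos: [0.4166, 0.0239, 0.1824]
tool_rot: [0.94, -0.053, 0.334, 0.047]
wrist_force: [0.5, -1.1, -0.3]
grip_width: -0.0
grip_force: 0.0
t 1.5 u,v,w -0.1541824985168356 -0.07737571214173608 0.10742238307445988 pitch 50.61344890645192 F [ 0.5 -1.1 -0.3] q [-0.05 -0.68  2.27 -0.12  0.87  1.68]
[np.float64(-12.2), np.float64(-78.5), np.float64(-18.6)] [np.float64(-0.001), np.float64(0.098), np.float64(0.079)] world [0.406 0.105 0.185]
```

Joint 2 sits at its limit this close in, so I'll use a steeper tool that is farther forward.

```bash
sed -i 's/np.radians(45)+np.radians(15)/np.radians(52)+np.radians(8)/' plan.py; python3 -c "
from plan import *
rows([pose(-.135,.09,np.radians(52)),pose(-.135,.0,np.radians(52)),arc(.22,.008),arc(.22)])"
```

```text
[np.float64(9.9), np.float64(-76.9), np.float64(25.4)] [np.float64(0.004), np.float64(-0.024), np.float64(0.079)] world [0.45  0.096 0.165]
[np.float64(-47.0), np.float64(-81.7), np.float64(94.9)] [np.float64(0.004), np.float64(-0.024), np.float64(0.079)] world [0.45  0.096 0.075]
[np.float64(-21.4), np.float64(-79.7), np.float64(125.0)] [np.float64(0.004), np.float64(-0.024), np.float64(0.079)] world [0.488 0.089 0.068]
[np.float64(-13.4), np.float64(-79.1), np.float64(125.2)] [np.float64(0.004), np.float64(-0.024), np.float64(0.079)] world [0.495 0.088 0.073]
```

```bash
python3 -m pendant '[0,10,-40,25,0.004,-0.024,0.079, 0,10,-77,25,0.004,-0.024,0.079, 0,10,-77,25,0.004,-0.024,0.079, 0,10,-77,25,0.004,-0.024,0.079, 0,-18,-79,60,0.004,-0.024,0.079, 0,-47,-82,95,0.004,-0.024,0.079, 0,-47,-82,95,0.004,-0.024,0.079, 0,-47,-82,95,0.004,-0.024,0.079, 0,-47,-82,95,0.004,-0.024,0.079]'
python3 -c "
from plan import *
where(); rows([pose(-.135,.0,np.radians(52)),arc(.22,.008),arc(.22)])
c=capture('scene');s=c['color'][190:310,200:360];cv2.imwrite('pics/c.png',cv2.resize(s,None,fx=5,fy=5,interpolation=cv2.INTER_CUBIC)[:,:,::-1])"
```

```text
t: 2.4
ee_pos: [0.4511, 0.0954, 0.0773]
tool_rot: [0.941, -0.09, 0.324, 0.031]
wrist_force: [0.1, -1.4, 0.9]
grip_width: 0.004
grip_force: 0.0
t 2.4 u,v,w -0.13391195120127844 -0.0006251111238830855 0.0023214168706245236 pitch 51.973103923138765 F [ 0.1 -1.4  0.9] q [ 0.23 -0.36  2.32 -0.46  0.6   2.3 ]
[np.float64(-2.3), np.float64(-0.6), np.float64(1.2)] [np.float64(0.0), np.float64(-0.0), np.float64(0.0)] world [0.45  0.096 0.075]
[np.float64(24.1), np.float64(-0.6), np.float64(30.6)] [np.float64(0.0), np.float64(-0.0), np.float64(0.0)] world [0.488 0.089 0.068]
[np.float64(32.1), np.float64(-0.6), np.float64(30.6)] [np.float64(0.0), np.float64(-0.0), np.float64(0.0)] world [0.495 0.088 0.073]
```

View pics/c.png

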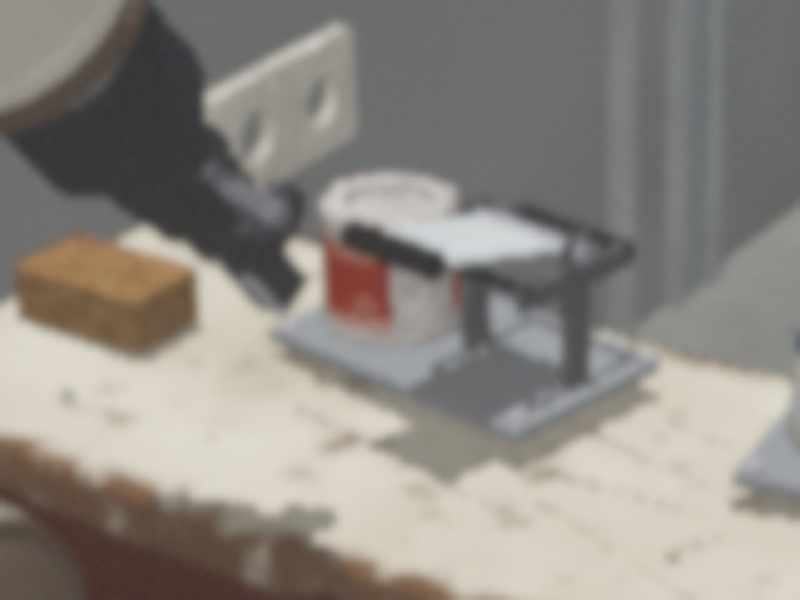

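The picture shows the shut fingertip at about (270,300), below the bar at (395,248) and on its robot side, with nothing touching. Next are the first arc rows.

```bash
python3 -c "
from plan import *
rows([arc(.22,.008)]+[arc(x) for x in (.22,.28,.35,.43,.51,.59,.67,.75,.83,.9)])"
```

```text
[np.float64(24.2), np.float64(-0.5), np.float64(30.6)] [np.float64(-0.0), np.float64(-0.001), np.float64(-0.0)] world [0.488 0.089 0.068]
[np.float64(32.2), np.float64(-0.5), np.float64(30.6)] [np.float64(-0.0), np.float64(-0.001), np.float64(-0.0)] world [0.495 0.088 0.073]
[np.float64(36.1), np.float64(-0.5), np.float64(27.3)] [np.float64(-0.0), np.float64(-0.011), np.float64(-0.0)] world [0.496 0.087 0.078]
[np.float64(40.9), np.float64(-0.5), np.float64(23.8)] [np.float64(-0.0), np.float64(-0.023), np.float64(-0.0)] world [0.497 0.087 0.084]
[np.float64(46.6), np.float64(-0.5), np.float64(20.2)] [np.float64(-0.0), np.float64(-0.037), np.float64(-0.0)] world [0.499 0.087 0.09 ]
[np.float64(52.6), np.float64(-0.5), np.float64(17.1)] [np.float64(-0.0), np.float64(-0.05), np.float64(-0.0)] world [0.502 0.086 0.096]
[np.float64(58.9), np.float64(-0.5), np.float64(14.4)] [np.float64(-0.0), np.float64(-0.064), np.float64(0.0)] world [0.505 0.086 0.102]
[np.float64(65.3), np.float64(-0.5), np.float64(12.3)] [np.float64(-0.0), np.float64(-0.077), np.float64(0.0)] world [0.509 0.085 0.108]
[np.float64(71.8), np.float64(-0.5), np.float64(10.7)] [np.float64(-0.0), np.float64(-0.091), np.float64(0.0)] world [0.513 0.084 0.113]
[np.float64(78.4), np.float64(-0.5), np.float64(9.7)] [np.float64(-0.0), np.float64(-0.105), np.float64(0.0)] world [0.518 0.083 0.118]
[np.float64(84.2), np.float64(-0.5), np.float64(9.2)] [np.float64(-0.0), np.float64(-0.117), np.float64(0.0)] world [0.522 0.082 0.122]
```

```bash
python3 -m pendant '[0,5,0,20,0,0,0, 0,24,0,30,0,0,0, 0,32,0,30,0,0,0, 0,36,0,27,0,-0.011,0, 0,41,0,24,0,-0.023,0, 0,46.6,0,20,0,-0.037,0]'
python3 -c "
from plan import *
where()
rows([arc(x) for x in (.43,.51,.59,.67,.75,.83,.91,1.0,1.1,1.2,1.3)])"
```

```text
t: 3.05
ee_pos: [0.4981, 0.0865, 0.0891]
tool_rot: [0.947, -0.09, 0.306, 0.029]
wrist_force: [-0.0, -0.5, 0.1]
grip_width: -0.005
grip_force: 0.0
t 3.05 u,v,w -0.08604971907912451 -0.0004423447488355395 0.014085659700127151 pitch 54.21194772148213 F [-0.  -0.5  0.1] q [ 0.16 -0.26  2.21 -0.35  0.62  2.14]
[np.float64(1.6), np.float64(-0.4), np.float64(-0.1)] [np.float64(-0.0), np.float64(0.003), np.float64(0.001)] world [0.499 0.087 0.09 ]
[np.float64(7.5), np.float64(-0.4), np.float64(-3.5)] [np.float64(-0.0), np.float64(-0.011), np.float64(0.001)] world [0.502 0.086 0.096]
[np.float64(13.6), np.float64(-0.4), np.float64(-6.4)] [np.float64(-0.0), np.float64(-0.024), np.float64(0.001)] world [0.505 0.086 0.102]
[np.float64(19.9), np.float64(-0.4), np.float64(-8.7)] [np.float64(-0.0), np.float64(-0.038), np.float64(0.001)] world [0.509 0.085 0.108]
[np.float64(26.4), np.float64(-0.4), np.float64(-10.6)] [np.float64(-0.0), np.float64(-0.052), np.float64(0.001)] world [0.513 0.084 0.113]
[np.float64(33.0), np.float64(-0.4), np.float64(-11.9)] [np.float64(-0.0), np.float64(-0.065), np.float64(0.001)] world [0.518 0.083 0.118]
[np.float64(39.6), np.float64(-0.4), np.float64(-12.7)] [np.float64(-0.0), np.float64(-0.079), np.float64(0.001)] world [0.522 0.082 0.123]
[np.float64(47.1), np.float64(-0.4), np.float64(-12.9)] [np.float64(-0.0), np.float64(-0.094), np.float64(0.001)] world [0.528 0.081 0.127]
[np.float64(56.8), np.float64(-0.4), np.float64(-11.0)] [np.float64(-0.0), np.float64(-0.101), np.float64(0.001)] world [0.537 0.079 0.131]
[np.float64(65.4), np.float64(-0.4), np.float64(-8.5)] [np.float64(-0.0), np.float64(-0.101), np.float64(0.001)] world [0.545 0.078 0.134]
[np.float64(73.0), np.float64(-0.4), np.float64(-5.7)] [np.float64(-0.0), np.float64(-0.101), np.float64(0.001)] world [0.553 0.076 0.136]
```

```bash
python3 -m pendant '[0,7.5,0,-3.5,0,-0.011,0, 0,13.6,0,-6.4,0,-0.024,0, 0,20,0,-8.7,0,-0.038,0, 0,26.4,0,-10.6,0,-0.052,0, 0,33,0,-12,0,-0.065,0, 0,39.6,0,-12.7,0,-0.079,0, 0,47,0,-12.9,0,-0.094,0]'
python3 -c "
from plan import *
where()
rows([arc(x) for x in (1.0,1.1,1.2,1.3,1.4,1.5,1.6,1.7,1.8,1.9,2.0,2.1)])
c=capture('scene');s=c['color'][190:310,200:360];cv2.imwrite('pics/d.png',cv2.resize(s,None,fx=5,fy=5,interpolation=cv2.INTER_CUBIC)[:,:,::-1])"
```

```text
t: 3.75
ee_pos: [0.5283, 0.0806, 0.1254]
tool_rot: [0.961, -0.092, 0.26, 0.025]
wrist_force: [0.3, -0.8, -0.5]
grip_width: -0.003
grip_force: 0.0
t 3.75 u,v,w -0.055279165381155376 -0.0005456617431818436 0.05038846960952466 pitch 59.73569488645566 F [ 0.3 -0.8 -0.5] q [ 0.1  -0.2   2.05 -0.21  0.79  1.97]
[np.float64(0.8), np.float64(-0.5), np.float64(-1.5)] [np.float64(0.001), np.float64(0.002), np.float64(0.001)] world [0.528 0.081 0.127]
[np.float64(10.6), np.float64(-0.5), np.float64(-0.6)] [np.float64(0.001), np.float64(-0.005), np.float64(0.001)] world [0.537 0.079 0.131]
[np.float64(19.4), np.float64(-0.5), np.float64(1.0)] [np.float64(0.001), np.float64(-0.005), np.float64(0.001)] world [0.545 0.078 0.134]
[np.float64(27.2), np.float64(-0.5), np.float64(3.1)] [np.float64(0.001), np.float64(-0.005), np.float64(0.001)] world [0.553 0.076 0.136]
[np.float64(34.0), np.float64(-0.5), np.float64(5.1)] [np.float64(0.001), np.float64(-0.005), np.float64(0.001)] world [0.56  0.075 0.138]
[np.float64(40.5), np.float64(-0.5), np.float64(7.6)] [np.float64(0.001), np.float64(-0.005), np.f
[... 180 characters left out ...]

[np.float64(52.5), np.float64(-0.5), np.float64(14.7)] [np.float64(0.001), np.float64(-0.005), np.float64(0.001)] world [0.58  0.071 0.139]
[np.float64(58.0), np.float64(-0.5), np.float64(19.1)] [np.float64(0.001), np.float64(-0.005), np.float64(0.001)] world [0.587 0.07  0.138]
[np.float64(63.0), np.float64(-0.5), np.float64(24.0)] [np.float64(0.001), np.float64(-0.005), np.float64(0.001)] world [0.594 0.068 0.136]
[np.float64(67.4), np.float64(-0.5), np.float64(29.4)] [np.float64(0.001), np.float64(-0.005), np.float64(0.001)] world [0.6   0.067 0.134]
[np.float64(71.3), np.float64(-0.5), np.float64(35.2)] [np.float64(0.001), np.float64(-0.005), np.float64(0.001)] world [0.606 0.066 0.131]
```

View pics/d.png

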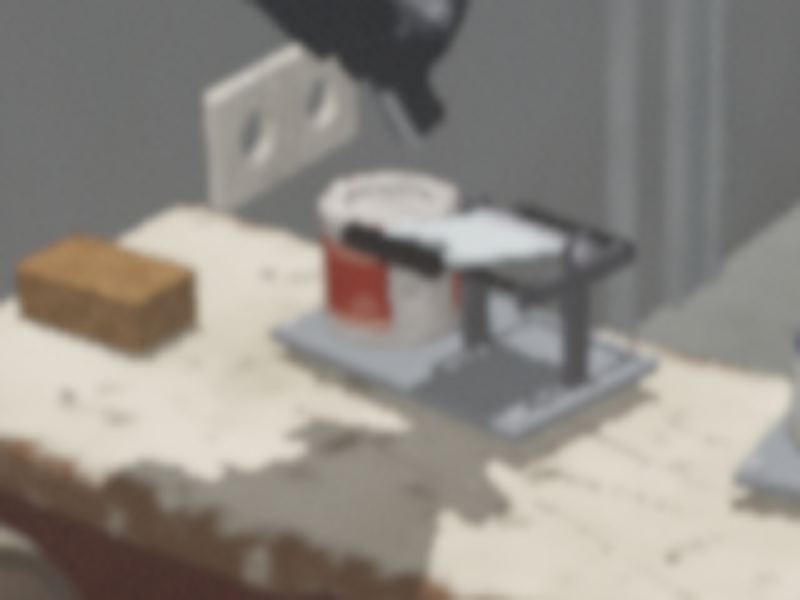

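The flag has not moved: the bar is still at (395,248) and the fingertip passed it, now showing at about (420,140). I'll compare the TCP projection with the images.

```bash
python3 -c "
from plan import *
s=capture('scene');c=capture('top')
for k in (s,c):
    Rm,t=cam(k); print('cam',-Rm.T@t)
    for n,p in (('tcp',state()['ee_pos']),('earlier',[.4511,.0954,.0773]),('bar',[.5017,.0875,.094]),('piv',pv),('cork?',[.56,.28,.0])): print(n,proj(k,p).round(1))
cv2.imwrite('pics/e.png',cv2.resize(c['color'][150:290,190:370],None,fx=4,fy=4,interpolation=cv2.INTER_CUBIC)[:,:,::-1])
"
```

```text
cam [-0.46719561 -0.57841177  0.61727721]
tcp [287.9 222.8]
earlier [262.1 254.6]
bar [278.5 239.7]
piv [305.1 236.4]
cork? [226.9 250. ]
cam [0.40925552 0.02693978 1.29212089]
tcp [290.5 254.1]
earlier [284.8 295.4]
bar [287.9 269.3]
piv [296.1 229.8]
cork? [199.5 247.6]
```

View pics/e.png

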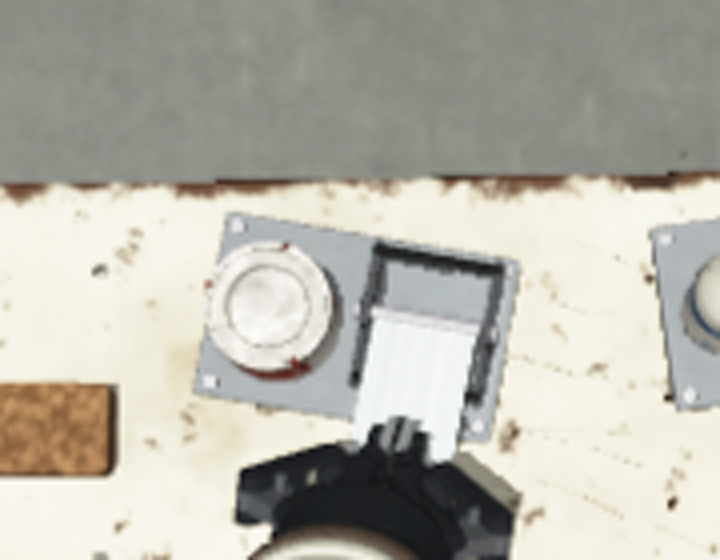

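The tool is where it reports, since the tip in the top view lies within 2 px of the projected TCP. The scene view, though, shows the visible tip about 10–15 mm short along the tool axis. The tip therefore slipped past the bar on its robot side without touching anything. I'll back out and reach deeper under the bar.

```bash
sed -i 's/p1=.*/p1=pv+.085*rad-(.016+gap)*n+.028*a; p2=pv+.070*rad-.002*tan-.009*n+.010*a/' plan.py; python3 -c "
from plan import *
t=np.radians(52)
rows([pose(-.09,.075,t),pose(-.135,.065,t),pose(-.135,.01,t),pose(-.135,-.03,t),arc(.22,.012)]+[arc(x) for x in (.22,.3,.4,.5)])"
```

```text
[np.float64(-17.6), np.float64(-0.6), np.float64(-39.0)] [np.float64(0.001), np.float64(0.134), np.float64(0.001)] world [0.494 0.088 0.15 ]
[np.float64(-61.5), np.float64(-0.7), np.float64(-53.1)] [np.float64(0.001), np.float64(0.134), np.float64(0.001)] world [0.45  0.096 0.14 ]
[np.float64(-89.3), np.float64(-0.7), np.float64(-5.6)] [np.float64(0.001), np.float64(0.134), np.float64(0.001)] world [0.45  0.096 0.085]
[np.float64(-109.5), np.float64(-0.8), np.float64(28.9)] [np.float64(0.001), np.float64(0.134), np.float64(0.001)] world [0.45  0.096 0.045]
[np.float64(-64.0), np.float64(-0.7), np.float64(44.8)] [np.float64(0.001), np.float64(0.134), np.float64(0.001)] world [0.497 0.087 0.054]
[np.float64(-52.1), np.float64(-0.7), np.float64(43.2)] [np.float64(0.001), np.float64(0.134), np.float64(0.001)] world [0.506 0.085 0.062]
[np.float64(-47.7), np.float64(-0.7), np.float64(38.2)] [np.float64(0.001), np.float64(0.12), np.float64(0.001)] world [0.507 0.085 0.068]
[np.float64(-41.7), np.float64(-0.7), np.float64(32.6)] [np.float64(0.001), np.float64(0.103), np.float64(0.001)] world [0.509 0.085 0.076]
[np.float64(-35.1), np.float64(-0.7), np.float64(27.6)] [np.float64(0.001), np.float64(0.086), np.float64(0.001)] world [0.513 0.084 0.084]
```

```bash
python3 -m pendant '[0,-17.6,-0.7,-39,0,0.134,0, 0,-40,-0.7,-46,0,0.134,0, 0,-61.5,-0.7,-53,0,0.134,0, 0,-89.3,-0.7,-5.6,0,0.134,0, 0,-109.5,-0.7,28.9,0,0.134,0, 0,-109.5,-0.7,28.9,0,0.134,0, 0,-87,-0.7,37,0,0.134,0, 0,-64,-0.7,44.8,0,0.134,0, 0,-52,-0.7,43.2,0,0.134,0, 0,-47.7,-0.7,38.2,0,0.12,0, 0,-41.7,-0.7,32.6,0,0.103,0, 0,-35.1,-0.7,27.6,0,0.086,0]'
python3 -c "
from plan import *
where()
rows([arc(x) for x in (.5,.6,.7,.8,.9,1.0,1.1,1.2,1.3,1.4,1.5)])
c=capture('scene');s=c['color'][190:310,200:360];cv2.imwrite('pics/f.png',cv2.resize(s,None,fx=5,fy=5,interpolation=cv2.INTER_CUBIC)[:,:,::-1])"
```

```text
t: 5.1
ee_pos: [0.5124, 0.0846, 0.086]
tool_rot: [0.949, -0.09, 0.301, 0.029]
wrist_force: [-0.5, -0.5, -1.1]
grip_width: -0.001
grip_force: 0.3
t 5.1 u,v,w -0.07163839205777978 0.0004256187157873695 0.010987347378911258 pitch 54.74038046662089 F [-0.5 -0.5 -1.1] q [ 0.14 -0.22  2.19 -0.33  0.61  2.12]
[np.float64(-1.2), np.float64(0.4), np.float64(2.0)] [np.float64(-0.0), np.float64(0.0), np.float64(0.002)] world [0.513 0.084 0.084]
[np.float64(6.1), np.float64(0.4), np.float64(-1.6)] [np.float64(-0.0), np.float64(-0.017), np.float64(0.002)] world [0.516 0.083 0.091]
[np.float64(13.7), np.float64(0.4), np.float64(-4.5)] [np.float64(-0.0), np.float64(-0.034), np.float64(0.002)] world [0.521 0.083 0.098]
[np.float64(21.6), np.float64(0.5), np.float64(-6.5)] [np.float64(-0.0), np.float64(-0.051), np.float64(0.002)] world [0.526 0.082 0.104]
[np.float64(29.6), np.float64(0.5), np.float64(-7.7)] [np.float64(-0.0), np.float64(-0.068), np.float64(0.002)] world [0.532 0.08  0.109]
[np.float64(37.6), np.float64(0.5), np.float64(-8.0)] [np.float64(-0.0), np.float64(-0.085), np.float64(0.002)] world [0.538 0.079 0.114]
[np.float64(47.4), np.float64(0.5), np.float64(-8.3)] [np.float64(-0.0), np.float64(-0.092), np.float64(0.002)] world [0.546 0.078 0.12 ]
[np.float64(56.3), np.float64(0.5), np.float64(-7.9)] [np.float64(-0.0), np.float64(-0.092), np.float64(0.002)] world [0.553 0.076 0.125]
[np.float64(64.0), np.float64(0.5), np.float64(-7.1)] [np.float64(-0.0), np.float64(-0.092), np.float64(0.002)] world [0.56  0.075 0.129]
[np.float64(70.6), np.float64(0.5), np.float64(-4.6)] [np.float64(-0.0), np.float64(-0.092), np.float64(0.002)] world [0.566 0.074 0.13 ]
[np.float64(76.8), np.float64(0.5), np.float64(-1.4)] [np.float64(-0.0), np.float64(-0.092), np.float64(0.002)] world [0.573 0.072 0.132]
```

View pics/f.png

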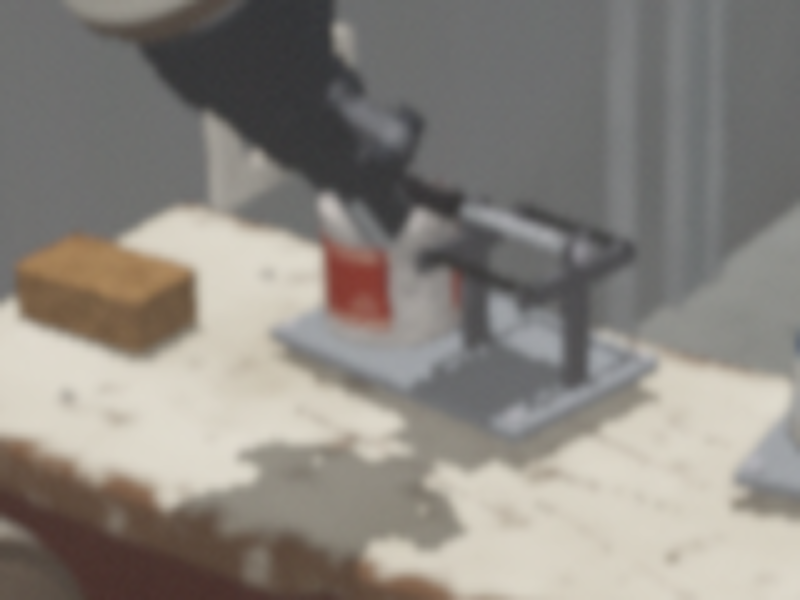

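The flag is now rising. The bar at about (435,195) rests on the finger's upper face, with the tip visible past it at about (385,235). I'll continue the arc.

```bash
python3 -m pendant '[0,6,0.4,-1.6,0,-0.017,0, 0,13.7,0.4,-4.5,0,-0.034,0, 0,21.6,0.4,-6.5,0,-0.051,0, 0,29.6,0.4,-7.7,0,-0.068,0, 0,37.6,0.4,-8,0,-0.085,0, 0,47.4,0.4,-8.3,0,-0.092,0, 0,56.3,0.4,-7.9,0,-0.092,0, 0,64,0.4,-7,0,-0.092,0, 0,70.6,0.4,-4.6,0,-0.092,0]'
cat > chk.py <<'E'
from plan import *
def chk():
    c=capture("top"); s=capture("scene")
    for k,n in((c,"top"),(s,"scene")):
        # brightness along the centre line where bar would be, for candidate angles (dark = bar)
        o=[]
        for th in np.arange(.2,3.2,.15):
            p=pv+.085*(-np.cos(th)*e+np.sin(th)*np.array([0,0,1])); 
            o.append([int(k["color"][tuple(np.round(proj(k,p+v*f)).astype(int)[::-1])].mean()) for v in (.022,-.022)])
        print(n,[(round(.2+.15*i,2),*x) for i,x in enumerate(o)])
E
python3 -c "
from chk import *
where(); rows([arc(x) for x in (1.4,1.5,1.6,1.7,1.8,1.9,2.0,2.1,2.2,2.3)])
chk()"
```

```text
t: 6.05
ee_pos: [0.5665, 0.0735, 0.1283]
tool_rot: [0.962, -0.092, 0.258, 0.025]
wrist_force: [-0.9, 1.0, -0.6]
grip_width: 0.001
grip_force: 0.2
t 6.05 u,v,w -0.016449832567524574 -0.000212940087034525 0.05334422910410787 pitch 59.992674767665974 F [-0.9  1.  -0.6] q [ 0.07 -0.12  1.97 -0.19  0.79  1.93]
[np.float64(0.9), np.float64(-0.2), np.float64(-2.0)] [np.float64(0.001), np.float64(-0.0), np.float64(0.001)] world [0.566 0.074 0.13 ]
[np.float64(7.4), np.float64(-0.2), np.float64(0.6)] [np.float64(0.001), np.float64(-0.0), np.float64(0.001)] world [0.573 0.072 0.132]
[np.float64(13.6), np.float64(-0.2), np.float64(3.8)] [np.float64(0.001), np.float64(-0.0), np.float64(0.001)] world [0.58  0.071 0.132]
[np.float64(19.5), np.float64(-0.2), np.float64(7.6)] [np.float64(0.001), np.float64(-0.0), np.float64(0.001)] world [0.587 0.07  0.132]
[np.float64(25.0), np.float64(-0.2), np.float64(12.0)] [np.float64(0.001), np.float64(-0.0), np.float64(0.001)] world [0.594 0.068 0.13 ]
[np.float64(30.0), np.float64(-0.2), np.float64(16.9)] [np.float64(0.001), np.float64(-0.0), np.float64(0.00
[... 575 characters left out ...]
0.115]
top [(0.2, 176, 190), (0.35, 176, 75), (0.5, 226, 31), (0.65, 100, 28), (0.8, 31, 27), (0.95, 30, 46), (1.1, 47, 33), (1.25, 92, 189), (1.4, 38, 49), (1.55, 86, 187), (1.7, 87, 188), (1.85, 113, 166), (2.0, 237, 236), (2.15, 224, 236), (2.3, 169, 156), (2.45, 137, 165), (2.6, 138, 143), (2.75, 140, 141), (2.9, 143, 139), (3.05, 142, 139)]
scene [(0.2, 139, 116), (0.35, 204, 103), (0.5, 184, 166), (0.65, 113, 132), (0.8, 112, 121), (0.95, 112, 95), (1.1, 111, 141), (1.25, 105, 139), (1.4, 60, 52), (1.55, 55, 101), (1.7, 108, 112), (1.85, 112, 112), (2.0, 112, 128), (2.15, 112, 124), (2.3, 112, 107), (2.45, 112, 111), (2.6, 109, 123), (2.75, 118, 126), (2.9, 122, 126), (3.05, 122, 120)]
```

Both cameras put the bar at about 1.4 rad, which tracks the plan.

```bash
python3 -m pendant '[0,7.4,0,0.6,0,0,0, 0,13.6,0,3.8,0,0,0, 0,19.5,0,7.6,0,0,0, 0,25,0,12,0,0,0, 0,30,0,17,0,0,0, 0,34.5,0,22,0,0,0, 0,38.4,0,28,0,0,0]'
python3 -c "
from chk import *
where(); rows([arc(x) for x in (2.1,2.2,2.3,2.4,2.5,2.6,2.7,2.8,2.9,3.0,3.1)])
chk()"
```

```text
t: 6.85
ee_pos: [0.6129, 0.0646, 0.1228]
tool_rot: [0.962, -0.092, 0.258, 0.025]
wrist_force: [0.1, -1.0, -0.2]
grip_width: -0.004
grip_force: 0.2
t 6.85 u,v,w 0.03081567026501032 -0.0001750036270482657 0.04779594894212387 pitch 60.00136867556895 F [ 0.1 -1.  -0.2] q [ 0.05 -0.02  1.89 -0.17  0.76  1.9 ]
[np.float64(0.2), np.float64(-0.2), np.float64(-0.4)] [np.float64(0.001), np.float64(0.0), np.float64(0.001)] world [0.613 0.065 0.123]
[np.float64(3.6), np.float64(-0.2), np.float64(5.7)] [np.float64(0.001), np.float64(0.0), np.float64(0.001)] world [0.619 0.064 0.12 ]
[np.float64(6.3), np.float64(-0.2), np.float64(12.2)] [np.float64(0.001), np.float64(0.0), np.float64(0.001)] world [0.624 0.063 0.115]
[np.float64(8.3), np.float64(-0.2), np.float64(18.9)] [np.float64(0.001), np.float64(0.0), np.float64(0.001)] world [0.629 0.062 0.111]
[np.float64(9.7), np.float64(-0.2), np.float64(25.8)] [np.float64(0.001), np.float64(0.0), np.float64(0.001)] world [0.634 0.061 0.105]
[np.float64(10.4), np.float64(-0.2), np.float64(32.7)] [np.float64(0.001), np.float64(0.0), np.float64(0.001)] worl
[... 697 characters left out ...]
.067]
top [(0.2, 224, 236), (0.35, 219, 234), (0.5, 206, 229), (0.65, 181, 222), (0.8, 238, 209), (0.95, 229, 177), (1.1, 177, 162), (1.25, 176, 147), (1.4, 76, 29), (1.55, 32, 45), (1.7, 142, 58), (1.85, 198, 195), (2.0, 48, 43), (2.15, 224, 236), (2.3, 169, 156), (2.45, 137, 165), (2.6, 139, 142), (2.75, 140, 141), (2.9, 142, 139), (3.05, 142, 139)]
scene [(0.2, 138, 113), (0.35, 204, 98), (0.5, 183, 137), (0.65, 113, 132), (0.8, 112, 113), (0.95, 111, 113), (1.1, 111, 117), (1.25, 111, 181), (1.4, 112, 119), (1.55, 112, 57), (1.7, 99, 67), (1.85, 61, 55), (2.0, 58, 49), (2.15, 53, 113), (2.3, 53, 107), (2.45, 151, 110), (2.6, 191, 124), (2.75, 171, 126), (2.9, 124, 125), (3.05, 122, 119)]
```

The flag is at about 2.0 rad, past upright, with low forces. I'll continue and slow down near the end.

```bash
python3 -m pendant '[0,3.6,0,5.7,0,0,0, 0,6.3,0,12.2,0,0,0, 0,8.3,0,19,0,0,0, 0,9.7,0,25.8,0,0,0, 0,10.4,0,32.7,0,0,0, 0,10.3,0,39.7,0,0,0, 0,9.6,0,46.7,0,0,0, 0,9.6,0,46.7,0,0,0]'
python3 -c "
from chk import *
where(); rows([arc(x) for x in (2.8,2.85,2.9,2.95,3.0,3.05,3.1,3.15)])
chk()
c=capture('scene');s=c['color'][190:310,200:360];cv2.imwrite('pics/g.png',cv2.resize(s,None,fx=5,fy=5,interpolation=cv2.INTER_CUBIC)[:,:,::-1])"
```

```text
t: 7.75
ee_pos: [0.6432, 0.0586, 0.0861]
tool_rot: [0.962, -0.092, 0.257, 0.025]
wrist_force: [-0.5, -0.2, -0.4]
grip_width: -0.002
grip_force: 0.0
t 7.75 u,v,w 0.06167052002900589 -0.0003447528172356336 0.01107778213186375 pitch 60.0904369382599 F [-0.5 -0.2 -0.4] q [ 0.03  0.08  1.87 -0.18  0.69  1.9 ]
[np.float64(1.3), np.float64(-0.3), np.float64(-0.5)] [np.float64(0.001), np.float64(0.002), np.float64(0.001)] world [0.644 0.059 0.087]
[np.float64(0.6), np.float64(-0.3), np.float64(2.9)] [np.float64(0.001), np.float64(0.002), np.float64(0.001)] world [0.645 0.059 0.084]
[np.float64(-0.1), np.float64(-0.4), np.float64(6.3)] [np.float64(0.001), np.float64(0.002), np.float64(0.001)] world [0.646 0.058 0.081]
[np.float64(-1.1), np.float64(-0.4), np.float64(9.7)] [np.float64(0.001), np.float64(0.002), np.float64(0.001)] world [0.647 0.058 0.077]
[np.float64(-2.2), np.float64(-0.4), np.float64(13.0)] [np.float64(0.001), np.float64(0.002), np.float64(0.001)] world [0.648 0.058 0.074]
[np.float64(-3.5), np.float64(-0.4), np.float64(16.3)] [np.float64(0.001), np.float64(0.002), np.float64
[... 293 characters left out ...]
[0.649 0.058 0.063]
top [(0.2, 243, 244), (0.35, 242, 243), (0.5, 240, 242), (0.65, 238, 231), (0.8, 233, 198), (0.95, 222, 236), (1.1, 194, 228), (1.25, 238, 213), (1.4, 191, 175), (1.55, 173, 227), (1.7, 206, 43), (1.85, 30, 31), (2.0, 34, 62), (2.15, 228, 242), (2.3, 243, 242), (2.45, 171, 215), (2.6, 29, 28), (2.75, 39, 31), (2.9, 34, 27), (3.05, 40, 27)]
scene [(0.2, 138, 115), (0.35, 204, 98), (0.5, 182, 157), (0.65, 113, 132), (0.8, 112, 112), (0.95, 111, 113), (1.1, 112, 112), (1.25, 111, 113), (1.4, 112, 62), (1.55, 61, 54), (1.7, 54, 53), (1.85, 53, 55), (2.0, 54, 53), (2.15, 53, 109), (2.3, 55, 108), (2.45, 56, 101), (2.6, 55, 63), (2.75, 56, 90), (2.9, 88, 125), (3.05, 124, 119)]
```

View pics/g.png

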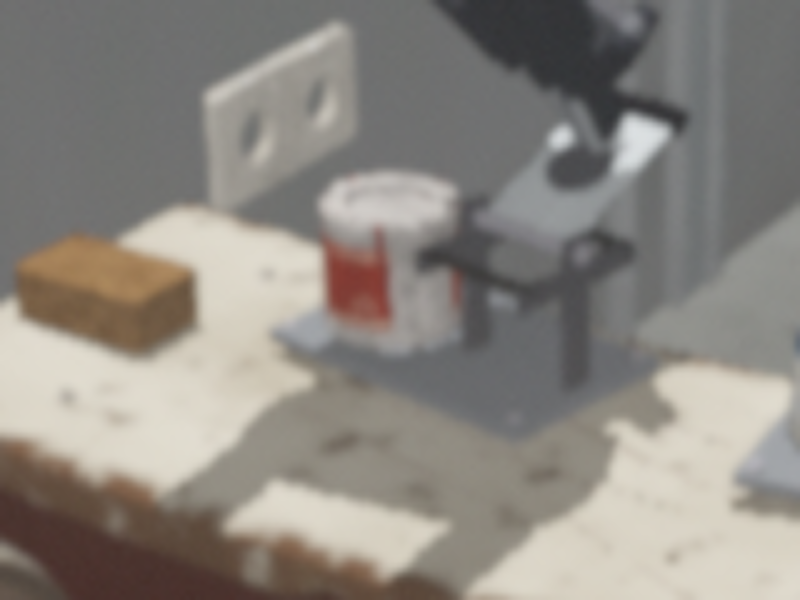

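The disc face is now on the upper side, with the fingertip on it near (595,145) and the bar at (650,110), giving a flag angle of about 2.65. I'll press on gently.

```bash
python3 -m pendant '[0,0.6,0,2.9,0,0,0, 0,0,0,6.3,0,0,0, 0,-1.1,0,9.7,0,0,0, 0,-2.2,0,13,0,0,0, 0,-3.5,0,16,0,0,0, 0,-3.5,0,16,0,0,0]'
cat > bar.py <<'E'
from plan import *
def bar():
    c=capture("top"); g=c["color"].max(2)
    where()
    o=[]
    for th in np.arange(2.3,3.2,.04):
        p=[proj(c,pv+.085*(-np.cos(th)*e+np.sin(th)*k)+v*f) for v in(.024,-.024)]
        o.append((round(th,2),*[int(g[int(round(q[1])),int(round(q[0]))]) for q in p]))
    print(o)
bar()
E
python3 bar.py
```

```text
t: 8.5
ee_pos: [0.6481, 0.0577, 0.0711]
tool_rot: [0.962, -0.092, 0.257, 0.025]
wrist_force: [0.4, -0.0, -0.1]
grip_width: -0.001
grip_force: 0.0
t 8.55 u,v,w 0.0666900255782785 -0.00023210999346149827 -0.0035922167565304586 pitch 60.036620466683395 F [ 0.5 -0.6 -0.3] q [ 0.03  0.11  1.87 -0.18  0.65  1.91]
[(np.float64(2.3), 146, 253), (np.float64(2.34), 139, 253), (np.float64(2.38), 136, 253), (np.float64(2.42), 136, 253), (np.float64(2.46), 178, 253), (np.float64(2.5), 160, 252), (np.float64(2.54), 136, 198), (np.float64(2.58), 136, 185), (np.float64(2.62), 21, 24), (np.float64(2.66), 21, 24), (np.float64(2.7), 23, 35), (np.float64(2.74), 23, 35), (np.float64(2.78), 23, 50), (np.float64(2.82), 48, 50), (np.float64(2.86), 48, 50), (np.float64(2.9), 48, 45), (np.float64(2.94), 48, 45), (np.float64(2.98), 48, 45), (np.float64(3.02), 48, 45), (np.float64(3.06), 48, 45), (np.float64(3.1), 35, 34), (np.float64(3.14), 36, 34), (np.float64(3.18), 36, 34)]
```

```bash
python3 -m pendant '[0,-1.5,0,2.6,0,0,0, 0,-3,0,5.2,0,0,0, 0,-3,0,5.2,0,0,0]'; python3 -m pendant '[0,-1,0,1.7,0,0,0, 0,-2,0,3.4,0,0,0, 0,-2,0,3.4,0,0,0]'
python3 - <<'E'
from plan import *
where()
c=capture('scene');s=c['color'][190:310,200:360];cv2.imwrite('pics/i.png',cv2.resize(s,None,fx=5,fy=5,interpolation=cv2.INTER_CUBIC)[:,:,::-1])
for th in(2.6,2.8,3.0,3.14):
    print(th,[((proj(c,pv+.085*(-np.cos(th)*e+np.sin(th)*k)+v*f)-[200,190])*5).round(0).tolist() for v in(.027,-.027)])
E
```

```text
t: 8.85
ee_pos: [0.6481, 0.0577, 0.0653]
tool_rot: [0.962, -0.092, 0.257, 0.025]
wrist_force: [-1.0, 0.2, -0.2]
grip_width: 0.0
grip_force: 0.0
t: 9.15
ee_pos: [0.6486, 0.0577, 0.0625]
tool_rot: [0.961, -0.092, 0.258, 0.025]
wrist_force: [-4.3, -0.6, 9.3]
grip_width: 0.001
grip_force: 4.3
t 9.15 u,v,w 0.0671864813842034 -0.0001230613680548269 -0.012505729559778037 pitch 59.93335122720803 F [-4.3 -0.6  9.3] q [ 0.03  0.12  1.88 -0.19  0.63  1.91]
2.6 [[588.0, 84.0], [677.0, 112.0]]
2.8 [[598.0, 110.0], [686.0, 139.0]]
3.0 [[604.0, 140.0], [691.0, 170.0]]
3.14 [[605.0, 163.0], [692.0, 193.0]]
```

The force rose to about 10 N against the far stop, so the flag should be down. I'll retreat along the tool axis and then check.

```bash
python3 -m pendant '[0,2,0,-4,0,0,0, 0,5,0,-15,0,0,0, 0,15,0,-45,0,0,0, 0,20,0,-90,0,0,0, 0,20,0,-120,0,0,0, 0,20,0,-150,0,0,0, 0,20,0,-150,0,0,0, 0,20,0,-150,0,0,0]'
python3 - <<'E'
from plan import *
where()
c=capture('scene');t=capture('top')
a=cv2.resize(c['color'][190:310,200:440],None,fx=3,fy=3,interpolation=cv2.INTER_CUBIC)
cv2.imwrite('pics/j.png',a[:,:,::-1])
for th in(2.8,2.9,3.0,3.07,3.14):
    print(th,[((proj(c,pv+.085*(-np.cos(th)*e+np.sin(th)*k)+v*f)-[200,190])*3).round(0).tolist() for v in(.027,-.027)])
E
```

```text
t: 10.0
ee_pos: [0.5917, 0.0689, 0.2028]
tool_rot: [0.961, -0.092, 0.258, 0.025]
wrist_force: [-0.3, -0.9, 0.0]
grip_width: -0.0
grip_force: 0.0
t 10.0 u,v,w 0.009107376925828666 4.418548792250727e-05 0.127830520519492 pitch 59.904707806323664 F [-0.3 -0.9  0. ] q [ 0.06 -0.13  1.82 -0.15  0.94  1.88]
2.8 [[359.0, 66.0], [412.0, 83.0]]
2.9 [[361.0, 75.0], [414.0, 92.0]]
3.0 [[362.0, 84.0], [415.0, 102.0]]
3.07 [[363.0, 91.0], [415.0, 109.0]]
3.14 [[363.0, 98.0], [415.0, 116.0]]
```

View pics/j.png

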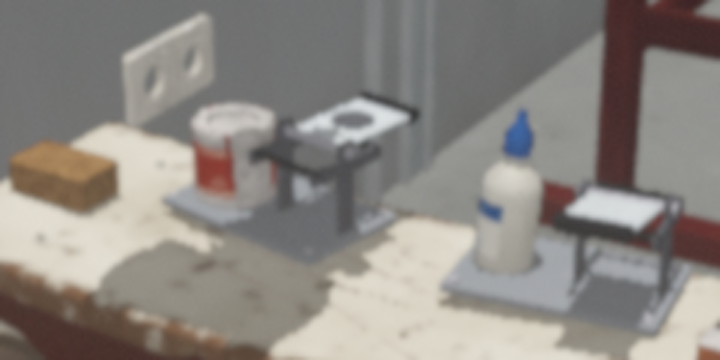

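The disc face is up, with the bar ends at about (363,97) and (416,114), which matches π (363,98 / 415,116). The tin, bottle, cork block and other flag look unchanged, and the tool is clear. One numeric check of the bar, then I'll hand in.

```bash
python3 - <<'E'
from plan import *
c=capture('scene'); x0,y0,x1,y1=318,215,342,235
m=(c['color'].max(2)<75).astype(np.uint8); n,l,st,ce=cv2.connectedComponentsWithStats(m[y0:y1,x0:x1]); i=1+st[1:,4].argmax(); ctr=ce[i]+[x0,y0]
best=min((np.linalg.norm(proj(c,pv+.085*(-np.cos(t)*e+np.sin(t)*k))-ctr),t) for t in np.arange(2.6,3.3,.01)); print(st[i],ctr,best)
if best[1]>3.06 and best[0]<2: print(finish_job())
E
```

```text
[19 12  2  2  4] [337.5 227.5] (np.float64(7.971098059035059), np.float64(3.1899999999999875))
```

```bash
python3 - <<'E'
from plan import *
c=capture('scene'); g=c['color'].mean(2)
p=[proj(c,pv+.085*(-np.cos(t)*e+np.sin(t)*k)) for t in (2.9,3.0,3.07,3.14)]; print(np.round(p,1).tolist())
print(g[218:234,320:340].astype(int))
E
```

```text
[[329.0, 217.9], [329.4, 221.0], [329.6, 223.2], [329.6, 225.5]]
[[111 117 121 127 127 126 122 115 109 108 108 108 112 120 127 128 125 120
  116 115]
 [107 111 118 121 125 125 122 115 110 108 108 108 112 121 127 128 126 120
  116 115]
 [ 97  97 102 107 117 120 118 112 109 109 108 108 111 121 127 130 127 121
  118 115]
 [ 93  82  80  86  97 102 104 104 104 104 106 106 112 120 126 129 127 122
  116 115]
 [128 109  90  79  81  80  82  86  90  92  98 103 109 119 126 128 127 122
  116 114]
 [178 163 142 124 110  91  80  77  74  77  84  89  98 112 120 124 124 120
  116 114]
 [208 200 188 178 163 143 126 109  91  79  76  74  82  96 103 110 114 114
  111 113]
 [214 213 211 208 200 189 178 163 142 127 110  91  81  80  81  86  95  99
   99 105]
 [200 206 212 214 215 213 209 201 190 180 164 143 126 109  91  80  77  76
   79  93]
 [169 180 192 202 212 218 220 218 215 210 201 190 178 162 140 116  87  65
   62  82]
 [134 143 156 174 196 214 222 222 222 221 217 213 207 195 179 155 114  72
   62  80]
 [118 120 126 143 177 209 221 222 222 222 220 217 211 201 187 165 122  79
   74  91]
 [116 118 123 138 175 207 220 221 221 218 213 204 195 181 166 144 110  86
   92 102]
 [127 139 149 166 191 211 218 217 212 205 194 178 162 149 137 123 109 100
  104 111]
 [160 177 187 196 207 213 211 203 192 177 159 140 130 128 127 124 118 113
  113 114]
 [195 204 208 208 208 203 192 174 156 139 125 116 116 122 127 127 124 118
  115 115]]
```

Right bar end is centred at about (338, 228.3) and π predicts (338.3, 228.7). The top edge also agrees, so the flag is at about 3.12 rad, above the 3.02 needed.

```bash
python3 -c "
from station import *
print(finish_job())"
```

```text
the job is handed in; nothing more can be done
None
```

The job is handed in, with no verdict returned: the tin stand's flag lies on its far rest at about 3.12 rad, disc face up, the tool is clear, and the tin, bottle, cork block and other flag look unmoved in the last picture (the brush was out of that view).

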